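# Seat a board in the burning jig and flip the toggle clamp over it

## Task

Push the birch board fully home into the corner of the wooden jig, tight and square against both aluminium fences, pushing gently; the side fence is adjustable and may stand anywhere along its slots. Then flip the red-knobbed toggle clamp over with a light fingertip push, without forcing it, so that it snaps over and holds the board down by itself; leave everything else where it is.

Things in the scene. Friction and masses are not known exactly. Their poses are not given: they have to be found in the camera images.
- jig: Fixed brown baseboard 250 (its x) x 370 (its y) x 12 mm, origin at the centre of its underside, z up. Two aluminium fences, 12 mm high, 14 mm thick. End fence: face looks to jig -y at y = 70 mm, x -85 to 45. Side fence: face looks to jig -x, y -141 to 84; screwed tight in slots, its face anywhere from x = 62 to 88. Clamp stands behind the end fence on x = 0. Over 20 N on any of it is too hard.
- pin (a joint): How far (m) the brass feeler pin, 8 mm thick, is pressed into the side fence, towards jig +x. 0 = standing 4 mm out of the fence's face, 0.004 = flush: the board there touches the fence. A weak spring (under 0.2 N, less than the board's friction) pushes it out. It sits at jig y = -15 mm, mid-side of the home board, 18 mm above the table.
- board: Loose pale birch board 130 (its x) x 170 (its y) x 18 mm, burnt leaf drawing, 0.15 to 0.3 kg, flat on the jig, 10 to 80 mm short of the fences, turned up to 0.15 rad from the jig's axes. Origin at the centre of its underside, z up. Waxed, slides with about 1 N. Home when its +x side and its +y end touch the fences all along. More than 20 N of push marks its edge.
- board_corner (a point): The board's (+x, +y) corner on its underside: board (65, 85, 0) mm. Home, it lies at jig y = 70 mm, z = 12 mm and at the side fence's face.
- clamp (a joint): Lever angle (rad) of the sprung toggle clamp. 0 = open: handle leans 0.40 rad from upright towards jig +y, hold-down arm stands up, to 125 mm above the table. Grows as the handle swings over towards jig -y. The spring resists until about 0.55, then throws it shut by itself: the arm's black foot lands on the 18 mm board, 38 mm in from the end fence, at about 1.0. With no board it would go to 1.2.
- clamp_knob (a point): Centre of the red ball knob, 25 mm across, on the clamp's 12 mm thick steel handle, 95 mm from the hinge axis (which runs along jig x through jig (0, 106, 48) mm). Open it stands at jig (0, 143, 135) mm, at the tipping point about (0, 92, 142), shut about (0, 51, 126). Pushed along its arc from its +y side, which is free, it needs 5 to 9 N.
- pencil: Red pencil 120 mm long, lying on the jig behind the side fence; leave it.
- eraser: White eraser 18 x 42 x 12 mm, lying on the jig behind the side fence; leave it.
- press: Wooden flower press, two 150 x 150 mm birch plates on four posts, 62 mm high, on the table; leave it.
- handrest: Teal hand rest 70 x 130 x 35 mm on the table; leave it.
- tape: Yellow tape roll 90 mm across, 24 mm high, on the table; leave it.
- mug: White mug 80 mm across, 90 mm high, on the table; leave it.
- scissors: Scissors with teal handles, about 155 mm long, 9 mm high, on the table; leave them.
Not all that is in view belongs to the job. Leave any purple look-alike of the board alone.

How it is judged (in metres and radians):
On the way, in this order (a step that is already met when the one before it is completed fails the run):
1. the board is home in the corner while the clamp is still open (value of joint pin above 0.0027 m and y of board_corner in the frame of jig above 0.0685 m and angle between the x axis of board and the x axis of jig, either way round below 0.015 rad and z of board_corner in the frame of jig below 0.015 m and value of joint clamp below 0.3 rad), for 0.2 s.
2. the clamp is over and down on the board (value of joint clamp above 0.9 rad), for 0.2 s.
At the end, for the whole second after the job is handed in: The board lies flat, its end within 1.5 mm of the end fence, its side against the side fence with the pin pressed in more than 2.7 of its 4 mm, square to the jig within 0.015 rad, at rest, and the clamp stays over by itself (0.9 to 1.08 rad) with its foot on the board (value of joint pin above 0.0027 m and y of board_corner in the frame of jig above 0.0685 m and angle between the x axis of board and the x axis of jig, either way round below 0.015 rad and z of board_corner in the frame of jig below 0.015 m and value of joint clamp between 0.9 and 1.08 rad and linear speed of board below 0.01 m/s); the robot touches nothing.
It fails at once if the board is pushed with more than 20 N (contact force between any of the fingers, the arm and board above 20 N).
It fails at once if the jig or its clamp is pressed with more than 20 N (contact force between any of the fingers, the arm and jig above 20 N).
It fails at once if a bystander is moved more than 15 mm (distance of any of pencil, eraser, press, handrest, tape, mug, scissors from where it was at the start of the episode above 0.015 m).
It also fails if it takes over 64 s, if anything falls off the work surface, if the arm or the gripper's body presses on something with over 40 N, if the wrist force passes 120 N, or if a joint passes its speed limit or range.

## Robot

A 6-joint arm with a two-finger parallel gripper is mounted at the origin on the work surface. World frame = base frame: x ahead of the robot, y to its left, z up, the work surface at z = 0. Lengths are in mm, angles in rad, forces in N, time in s.
With the tool pointing down it reaches from about 350 to 775 mm from the base axis. Payload 7.3 kg.
Tool frame: the origin (TCP) lies at the very end of the fingers, on their centre line; the grasp point (between the pads) lies 19 mm behind it; x points along the fingers, y is the direction in which the jaws open and shut, and the axes are right-handed (so a half turn about x gives the same grasp; the last joint's range is limited). The gripper opens to 92 mm and grips with 3 to 60 N. Pads are 19 mm wide; open, the fingers measure 130 mm over their backs; the gripper's body (75 mm by 190 mm) begins 47 mm behind the grasp point.
Start: joints at [-0.146, 0.342, 1.524, -0, 1.275, -0.146], TCP at [525.021, 0.019, 200.241] pointing down, gripper open.
Joint ranges: [-2.53, 2.53], [-0.77, 2.02], [0.04, 2.7], [-1, 4.14], [0.28, 2.66], [-3.11, 3.11]. Speed limits (rad/s): [2.57, 2.57, 3.14, 3.14, 3.14, 3.14].

## Interface

Orientations are given as [roll, pitch, yaw] about the fixed x, y, z axes, in that order (R = Rz(yaw) Ry(pitch) Rx(roll)).
In Python, from plant import bot gives the robot as it stands.
- The arm moves only by the tool step_arm, never from a script. Its argument "targets" is a list that holds one entry, the list of rows, each a list of 4 numbers: the shift along the tool's x, y, z in m, then the turn about the tool's x in degrees. A call has exactly 5 rows; each row is the pose to reach, as a shift and turn from the pose measured when the call began, along the tool's axes at that moment; what a row does not reach only later rows make up. A row lasts 1/12 s, in which the tool goes at most 41.7 mm and 7.16 degrees, less where a joint would pass 70% of its speed; a pose out of reach is approached as far as the arm can. A call with a gripper value outside its range is refused whole. "jaw" is the closure, from 0 (fully open) to 1 (shut), set as the call begins (left out, the last holds). The fingers move at their own pace and stop on an object; the grip force is fixed at half the most. Time passes only in rows, so rows that repeat a pose let the fingers close, or fill a call up. It gives the time, the measured TCP pose, the force and the opening at its end, in the units of the state.
- bot.get_obs(): the state, without advancing time (a new reading comes with each control period).
- bot.capture(name): name is "scene" or "side" or "wrist"; returns a dict with "color" (400x640x3 uint8, red, green, blue), "depth" (400x640 float32, mm along the optical axis (not along the pixel's ray), 0 where there is no reading), "fov_y" (degrees; the focal length in pixels is half the picture's height over the tangent of half this angle, whatever the lens; pixels are square), "cx", "cy" (the principal point, pixels), "rvec" (rotation vector, rad) and "tvec" (3), from world to camera coordinates, as OpenCV has them. Camera axes: x right, y down, z forward; pixel columns grow to the right and rows downward; lengths in mm; the calibration is good to about 2 mm. A picture is of the moment at which its call begins.
- bot.close_job(): hands the job in, once; it reports no verdict.
The state is a dict: "time": time; "joint_positions": joint angles; "dq": joint speeds; "tau": joint torques, N m; "tool_pos": TCP position; "tcp_rot": TCP orientation; "contact_force": force on the tool from outside, world axes, zero at the start; "moment": the same for the moment, N m; "grip_width": finger opening in mm.
Only numpy, scipy, OpenCV 4.12 (cv2) and the standard library are available. Lean on these libraries where they do the work, as an engineer would, in place of code of your own. Each camera call takes 0.05 s, during which the arm holds its last target. There are 200 camera calls.

## Working session

There is one attempt and no reset: what is moved stays moved. The work goes in short steps, Python scripts to look and compute and a tool call to move; the robot and the scene stay as the last step left them, time stands still between calls to the robot, and variables do not carry over. Pictures are saved under pics/ and viewed, about 8 in all and at most 12, crops included, and the job is handed in when it is done.

Besides the shell and the picture viewer there is one more tool, called after "Request:" as name(argument=value, ...) on one line, values as JSON. step_arm: Moves the arm, as the interface text tells. Its arguments: {"type":"object","properties":{"targets":{"type":"array","items":{"type":"array","items":{"type":"array","items":{"type":"number"}}}},"jaw":{"type":"number"}},"required":["targets"]}

```bash
mkdir -p pics; ls
cat > h.py <<'E'
import numpy as np, cv2
from plant import bot
def cap(n):
    c=bot.capture(n); c['f']=200/np.tan(np.radians(c['fov_y'])/2); c['R']=cv2.Rodrigues(np.array(c['rvec'],float))[0]; c['t']=np.array(c['tvec'],float).ravel(); return c
def save(c,name,crop=None,s=1):
    im=c['color'][:,:,::-1]
    if crop: im=im[crop[1]:crop[3],crop[0]:crop[2]]
    cv2.imwrite('pics/'+name,cv2.resize(im,None,fx=s,fy=s,interpolation=cv2.INTER_CUBIC))
def ray(c,u,v):
    d=np.array([(u-c['cx'])/c['f'],(v-c['cy'])/c['f'],1.]); return -c['R'].T@c['t'], c['R'].T@d
def onz(c,u,v,z):
    o,d=ray(c,u,v); return o+d*(z-o[2])/d[2]
def dep(c,u,v):
    o,d=ray(c,u,v); return o+d*c['depth'][int(round(v)),int(round(u))]
def proj(c,P):
    p=(c['R']@np.atleast_2d(P).T).T+c['t']; return p[:,:2]/p[:,2:]*c['f']+[c['cx'],c['cy']]
E
python3 - <<'E'
from h import *
import pickle
for n in ['scene','side','wrist']:
    c=cap(n); save(c,n+'0.png',s=1.25); pickle.dump(c,open(n+'0.pkl','wb')); print(n,-c['R'].T@c['t'],c['f'])
print(bot.get_obs())
E
```

```text
pics
scene [1430.85393009 -278.81703171 1079.77001075] 485.9299079064294
side [178.06998722 994.27124324 768.60260589] 377.4178673256295
wrist [526.18270857  80.91511718 384.05854769] 289.71031433351123
{'time': 0.15, 'joint_positions': array([-1.45974521e-01,  3.42567831e-01,  1.52478762e+00, -1.04512413e-05,
        1.27543256e+00, -1.46003025e-01]), 'dq': array([ 0.00052263, -0.00160748, -0.00191642,  0.00175772, -0.00083518,
       -0.00052428]), 'tau': array([ 7.52666965e-04, -4.31470585e+01, -2.44352603e+01,  7.18239485e-02,
        5.38185902e-02, -1.32920518e-04]), 'tool_pos': array([5.24656899e+02, 8.25956389e-02, 1.99705449e+02]), 'tcp_rot': array([-1.70843802,  1.56960093,  3.00398251]), 'contact_force': array([ 0.12537997,  0.16816139, -0.31757291]), 'moment': array([ 0.01034743,  0.01210708, -0.01590229]), 'grip_width': 91.37099320392373}
```

View pics/scene0.png

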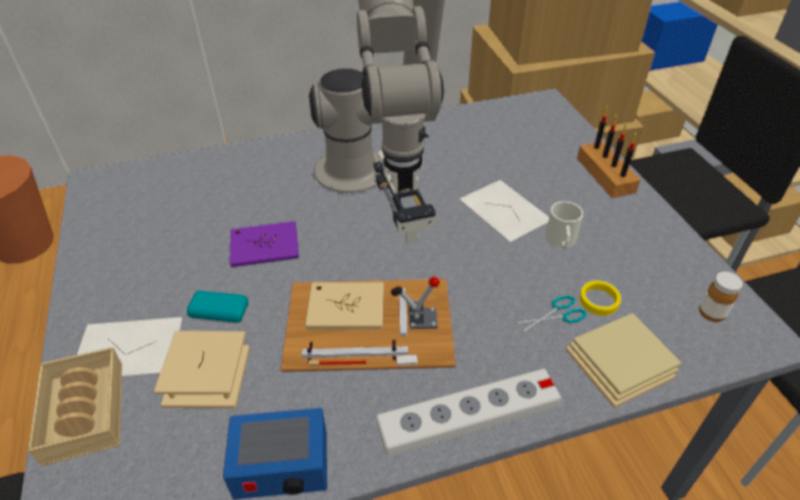

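View pics/side0.png

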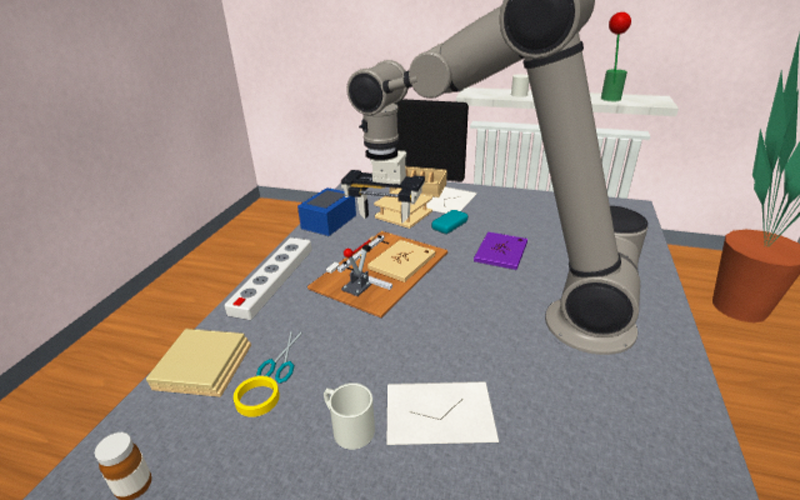

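The scene view shows the jig at about (285–455, 280–368): board at upper left (307–384, 283–327), side fence at row 352, clamp at (420, 300), knob at (434, 282). Jig +x points to the camera (world +x) and jig +y to the right (world +y). I'll enlarge it.

Run:
```python
from h import *
import pickle
c=pickle.load(open('scene0.pkl','rb')); save(c,'scene0c.png',(215,210,375,305),5)
```

```text
(no output)
```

View pics/scene0c.png

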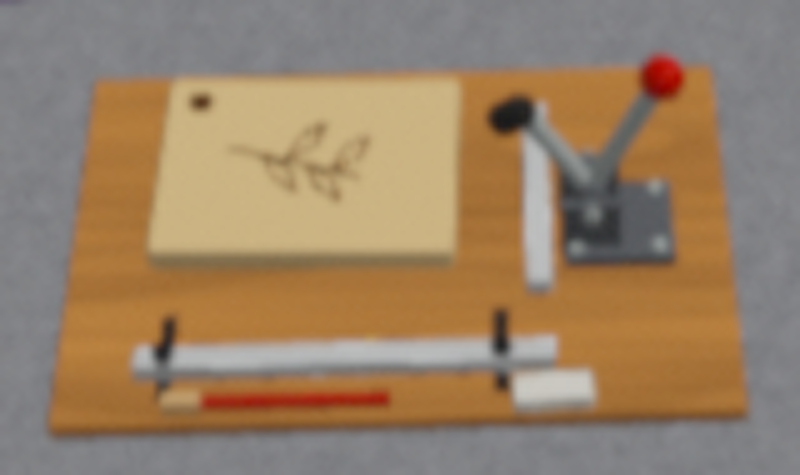

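View pics/wrist0.png

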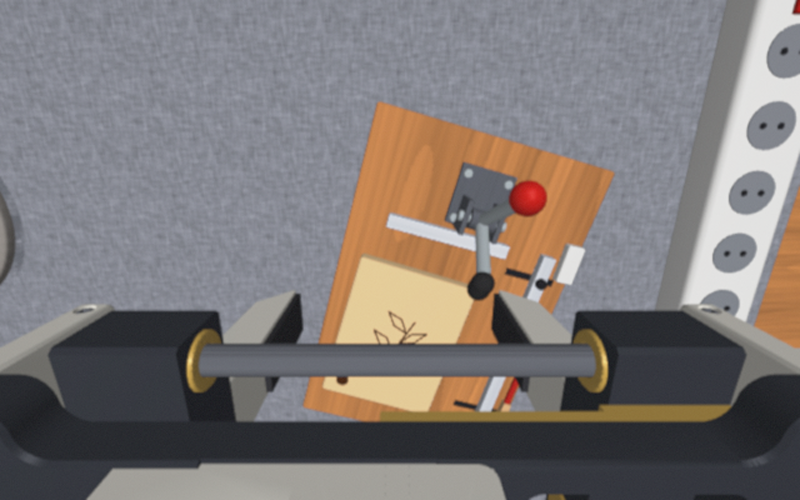

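```bash
cat > fit.py <<'E'
from h import *
from scipy.optimize import least_squares
def pose(views,z):
    """views: list of (cam, pix Nx2, local Nx2) -> x,y,th"""
    W=[np.array([onz(c,u,v,z)[:2] for u,v in px]) for c,px,_ in views]
    L=[np.array(l,float) for *_,l in views]
    def r(p):
        c,s=np.cos(p[2]),np.sin(p[2]); R=np.array([[c,-s],[s,c]])
        return np.concatenate([(l@R.T+p[:2]-w).ravel() for l,w in zip(L,W)])
    m=np.mean(np.vstack(W),0)
    s=least_squares(r,[*m,0.],loss='soft_l1',f_scale=2); return s.x,r(s.x).round(1)
E
python3 - <<'E'
from fit import *
import pickle
s=pickle.load(open('scene0.pkl','rb'));w=pickle.load(open('wrist0.pkl','rb'))
S=lambda a:[(215+u/5-.4,210+v/5-.4) for u,v in a]; Wp=lambda a:[(u/1.25-.1,v/1.25-.1) for u,v in a]
js=S([(97,82),(712,70),(745,407),(52,426)]); jl=[(-125,-185),(-125,185),(125,185),(125,-185)]
jw=Wp([(378,101),(613,172),(304,406)]); jwl=[(-125,185),(125,185),(-125,-185)]
for v in ([(s,js,jl)],[(w,jw,jwl)],[(s,js,jl),(w,jw,jwl)]): p,r=pose(v,12); print('jig',p,r)
bs=S([(172,80),(460,82),(455,255),(150,252)]); bl=[(-65,-85),(-65,85),(65,85),(65,-85)]
bw=Wp([(362,256),(474,290),(434,411),(323,387)]); bwl=[(-65,85),(65,85),(65,-85),(-65,-85)]
for v in ([(s,bs,bl)],[(w,bw,bwl)],[(s,bs,bl),(w,bw,bwl)]): q,r=pose(v,30); print('board',q,r)
c,sn=np.cos(p[2]),np.sin(p[2]); R=np.array([[c,-sn],[sn,c]])
J=lambda P:R.T@(P[:2]-p[:2])
print('board in jig',J(q[:2]),q[2]-p[2])
for a in S([(137,350),(555,337)]): print('fence s',J(onz(s,*a,24)))
for a in Wp([(543,256),(527,293),(480,411)]): print('fence w',J(onz(w,*a,24)))
for a in Wp([(387,225),(505,258)]): print('endf w',J(onz(w,*a,24)))
for a in S([(523,103),(527,290)]): print('endf s',J(onz(s,*a,24)))
print('knob', J(onz(s,*S([(662,77)])[0],135)),J(onz(w,*Wp([(528,198)])[0],135)))
o=bot.get_obs();from scipy.spatial.transform import Rotation as T
print(T.from_euler('xyz',o['tcp_rot']).as_matrix().round(3))
E
```

```text
jig [ 5.77136410e+02 -9.66221504e+01 -2.78125081e-01] [-2.3 -0.2 -2.1  1.7  5.1  0.7  1.3 -3.9]
jig [ 5.78189719e+02 -9.67232087e+01 -2.70040632e-01] [-0.5  1.   4.6  0.9 -1.9 -3.4]
jig [ 5.77181028e+02 -9.65085888e+01 -2.75416508e-01] [-1.8 -0.5 -2.7  1.6  4.8  1.3  1.9 -3.6 -0.4  1.6  4.4  0.2 -3.7 -2.3]
board [ 5.25285638e+02 -1.36514238e+02 -3.08926456e-01] [ 0.2  0.5 -0.7  1.3 -0.1 -0.   0.6 -2.5]
board [ 5.27145401e+02 -1.34101642e+02 -2.82796033e-01] [-1.3  1.7  5.9  3.3 -3.9 -4.2  1.1 -1.5]
board [ 525.94244327 -135.63131648  -19.14949382] [ 1.4  0.6 -1.   1.9  0.   1.6  2.2 -1.3 -0.8  0.8  5.8  0.3 -6.8 -6.3
 -1.2 -1.5]
board in jig [-38.66816676 -51.58248966] -18.874077307360217
fence s [  83.35311393 -139.65439651]
fence s [81.34312143 83.42805065]
fence w [81.52100747 83.96443537]
fence w [81.17325846 40.11964077]
fence w [  84.56587026 -119.88380008]
endf w [-84.28547731  71.58508939]
endf w [44.08800774 71.06517185]
endf s [-87.86427256  70.14346743]
endf s [49.38742659 69.20316025]
knob [ -3.357875   142.68766328] [  0.17226406 142.76582614]
[[-0.001  1.     0.   ]
 [ 0.     0.    -1.   ]
 [-1.    -0.001 -0.   ]]
```

Request:
step_arm(targets=[[[0.02,-0.024,0.027,5],[0.04,-0.048,0.055,10],[0.06,-0.072,0.082,15.5],[0.08,-0.096,0.109,15.5],[0.08,-0.096,0.109,15.5]]], jaw=1)

```text
time: 0.57
tool_pos: [422.4, -110.8, 116.2]
tcp_rot: [-1.53, 1.56, 2.908]
contact_force: [0.1, 0.1, -0.2]
grip_width: 63.2
```

Run:
```python
from h import *
import pickle
from scipy.spatial.transform import Rotation as T
c=cap('wrist'); save(c,'w1.png',s=1.25); pickle.dump(c,open('w1.pkl','wb'))
o=bot.get_obs(); print(o['tool_pos'],o['grip_width'],o['time'],o['contact_force']); print(T.from_euler('xyz',o['tcp_rot']).as_matrix().round(3))
```

```text
[ 425.35162662 -110.03815489  118.01505992] 58.89265380903374 0.6167 [-0.481949    1.75839713  0.0436774 ]
[[-0.006  0.962 -0.271]
 [ 0.002 -0.271 -0.962]
 [-1.    -0.006 -0.   ]]
```

View pics/w1.png

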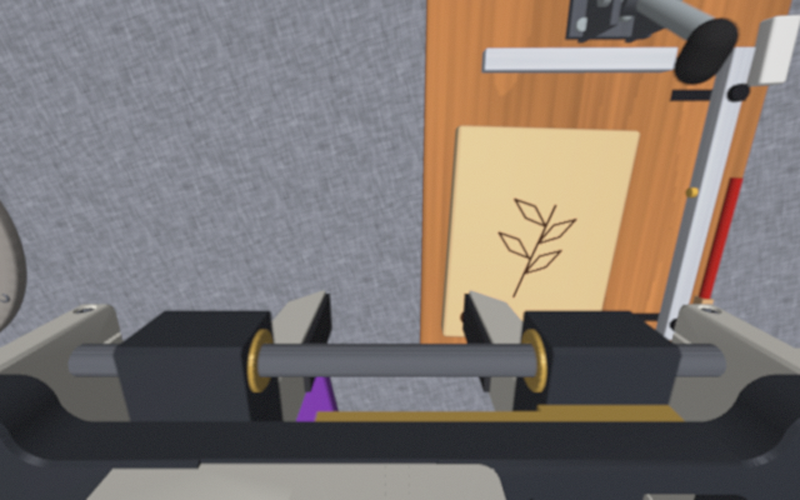

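The picture shows the board at (443–638, 127–335), the end fence at row 47–72, the brass pin at (692,192) and the side fence face running from about (722,60) to (660,325). I'll measure from these.

Run:
```python
from fit import *
import pickle
w=pickle.load(open('w1.pkl','rb')); g=lambda u,v,z:onz(w,u/1.25-.1,v/1.25-.1,z)
Wp=lambda a:[(u/1.25-.1,v/1.25-.1) for u,v in a]
a=lambda p,q:np.arctan2(*(q-p)[1::-1])
B=[g(*p,30) for p in [(459,126),(639,131),(443,335)]]
q,r=pose([(w,Wp([(459,126),(639,131),(443,335)]),[(-65,85),(65,85),(-65,-85)])],30); print('board',q,r)
j1,j2=g(427,0,12),g(420,340,12); print('jig left',j1,j2,a(j2,j1)-np.pi/2)
e1,e2=g(485,72,24),g(676,72,24); print('endf',e1,e2,a(e1,e2))
f1,f2=g(722,60,24),g(660,325,24); print('side',f1,f2,a(f2,f1)-np.pi/2)
o=np.array([577.2,-96.5]); 
for th in (-.27,):
  R=np.array([[np.cos(th),-np.sin(th)],[np.sin(th),np.cos(th)]])
  for n,P in [('j1',j1),('j2',j2),('e1',e1),('e2',e2),('f1',f1),('f2',f2),('pin',g(692,192,18)),('b',q),('tcp',np.array([425.4,-110,0]))]: print(n,R.T@(P[:2]-o))
```

```text
board [ 5.24985309e+02 -1.36694282e+02 -3.01850239e-01] [-0.6  1.3  2.3  0.3 -1.1 -1.7]
jig left [488.58862722  48.30892323  12.        ] [ 416.9478499  -207.13344531   12.        ] -0.2734330710153643
endf [514.85111526  -7.83373397  24.        ] [641.19396473 -43.62014921  24.        ] -0.27601843454848535
side [671.55180412 -44.48237923  24.        ] [ 617.90931038 -239.67456316   24.        ] -0.2681977999691827
j1 [-124.02615431  115.92718698]
j2 [-124.93694053 -149.36958098]
e1 [-83.74012105  68.82355909]
e2 [47.57080217 68.03326335]
f1 [77.05878811 75.29966126]
f2 [  77.42360549 -127.12902423]
pin [ 82.65088949 -15.48277168]
b [-39.60192096 -52.66537923]
tcp [-142.69954767  -53.50073919]
```

Request:
step_arm(targets=[[[0.03,0,0,0],[0.06,0,0,0],[0.085,0,0,0],[0.098,0,0,0],[0.098,0,0,0]]])

```text
time: 1.03
tool_pos: [423.9, -108.7, 18.0]
tcp_rot: [-1.678, 1.56, 2.76]
contact_force: [-0.9, 0.4, 0.6]
grip_width: 25.5
```

Request:
step_arm(targets=[[[0,0,0,0],[0,0.002,0,0],[0,0.005,0,0],[0,0.008,0,0],[0,0.01,0,0]]])

```text
time: 1.45
tool_pos: [434.8, -111.8, 18.7]
tcp_rot: [-1.667, 1.562, 2.771]
contact_force: [0.2, 0.1, -0.0]
grip_width: 0.3
```

Request:
step_arm(targets=[[[0,0.003,0,0],[0,0.006,0,0],[0,0.009,0,0],[0,0.012,0,0],[0,0.015,0,0]]])

```text
time: 1.87
tool_pos: [449.5, -116.0, 18.6]
tcp_rot: [-1.671, 1.562, 2.768]
contact_force: [1.1, 0.7, 0.8]
grip_width: 0.6
```

Request:
step_arm(targets=[[[0,0.003,0,0],[0,0.006,0,0],[0,0.009,0,0],[0,0.012,0,0],[0,0.015,0,0]]])

```text
time: 2.28
tool_pos: [464.2, -120.1, 18.5]
tcp_rot: [-1.671, 1.562, 2.768]
contact_force: [-0.2, -0.5, 0.6]
grip_width: 0.4
```

Request:
step_arm(targets=[[[0,0.003,0,0],[0,0.006,0,0],[0,0.009,0,0],[0,0.012,0,0],[0,0.015,0,0]]])

```text
time: 2.7
tool_pos: [478.9, -124.2, 18.3]
tcp_rot: [-1.671, 1.562, 2.767]
contact_force: [0.9, 0.2, -0.2]
grip_width: 0.3
```

Request:
step_arm(targets=[[[0,0.002,0,0],[0,0.004,0,0],[0,0.006,0,0],[0,0.008,0,0],[0,0.01,0,0]]])

```text
time: 3.12
tool_pos: [488.7, -127.0, 18.2]
tcp_rot: [-1.667, 1.562, 2.772]
contact_force: [-0.1, -0.3, 0.6]
grip_width: 0.6
```

Run:
```python
from h import *
import pickle
c=cap('wrist'); pickle.dump(c,open('w2.pkl','wb')); save(c,'w2.png',s=1.25)
print(bot.get_obs()['contact_force'])
```

```text
[1.49769831 0.26666906 0.64856691]
```

View pics/w2.png

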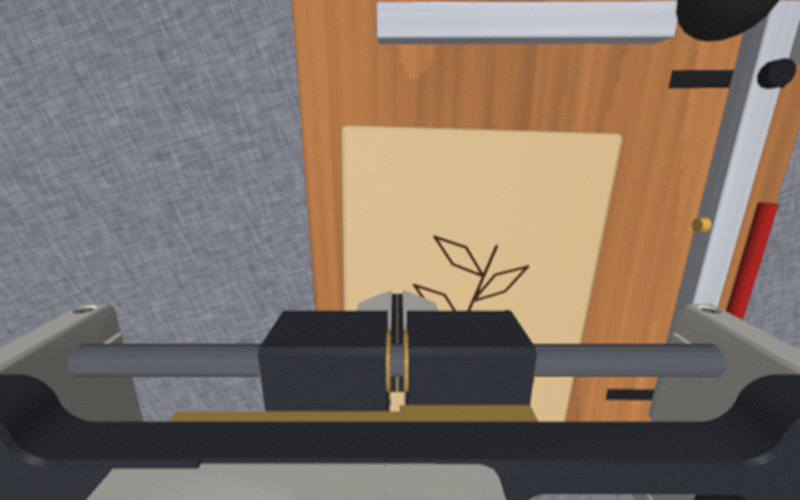

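Run:
```python
from fit import *
import pickle
w=pickle.load(open('w2.pkl','rb')); g=lambda u,v,z:onz(w,u/1.25-.1,v/1.25-.1,z)
th=-.272;R=np.array([[np.cos(th),-np.sin(th)],[np.sin(th),np.cos(th)]]);o=np.array([577.2,-96.5])
J=lambda P:(R.T@(P[:2]-o)).round(1)
for n,p in dict(b1=(343,127,30),b2=(621,134,30),b3=(344,310,30),b4=(567,418,30),e1=(377,43,24),e2=(673,43,24),f1=(765,0,24),f2=(697,300,24),pin=(696,225,18),jl1=(294,0,12),jl2=(315,310,12)).items(): print(n,J(g(*p)))
t=bot.get_obs()['tool_pos']; print('tcp',J(t),proj(w,t)*1.25, proj(w,t+[0,0,40])*1.25, 'cam',J(-w['R'].T@w['t']),-w['R'].T@w['t'])
for u,v in [(375,300),(420,300),(450,250)]: print(w['depth'][int(v/1.25),int(u/1.25)],dep(w,u/1.25,v/1.25))
```

```text
b1 [-100.1   32.4]
b2 [25.6 29.2]
b3 [-103.8  -59. ]
b4 [  22.6 -127.8]
e1 [-84.5  67.5]
e2 [44.8 67. ]
f1 [79.9 83.1]
f2 [ 84.7 -55.6]
pin [ 79.3 -15.9]
jl1 [-122.7   87.8]
jl2 [-123.8  -68.1]
tcp [-76.6 -53.2] [[395.65028299 290.76798764]] [[394.59020928 327.02018261]] cam [-74.2  27.9] [513.20637814 -49.68083467 202.70629016]
162.60464 [ 483.63630819 -113.93340594   54.18454768]
160.06087 [ 503.24622603 -118.307654     56.32419946]
181.08112 [ 522.77589778 -108.35830785   29.59356027]
```

Run:
```python
from fit import *
import pickle
w=pickle.load(open('w2.pkl','rb'))
th=-.272;R=np.array([[np.cos(th),-np.sin(th)],[np.sin(th),np.cos(th)]]);o=np.array([577.2,-96.5])
P=lambda x,y,z:np.r_[R@[x,y]+o,z]
for z in (18,30,54,70): print(z,(proj(w,np.array([P(-85,-43.7,z),P(-85,-62.7,z)]))*1.25).round(0).tolist())
for u in (365,380,410,430):
    print(u,[(v,(np.r_[R.T@(dep(w,u/1.25,v/1.25)[:2]-o),dep(w,u/1.25,v/1.25)[2]]).round(0).tolist()) for v in (285,292,296,300,304,308)])
save(w,'w2c.png',(260,215,380,265),6)
c=cap('side'); pickle.dump(c,open('s2.pkl','rb' if 0 else 'wb')); a=proj(c,P(-77,-53,18))[0]; print(a); x,y=map(int,a)
save(c,'s2.png',(x-80,y-60,x+80,y+50),5)
```

```text
18 [[380.0, 274.0], [381.0, 306.0]]
30 [[379.0, 283.0], [380.0, 316.0]]
54 [[376.0, 303.0], [377.0, 341.0]]
70 [[374.0, 321.0], [375.0, 361.0]]
365 [(285, [-92.0, -45.0, 30.0]), (292, [-92.0, -49.0, 30.0]), (296, [-93.0, -51.0, 29.0]), (300, [-90.0, -41.0, 55.0]), (304, [-89.0, -41.0, 60.0]), (308, [-89.0, -41.0, 64.0])]
380 [(285, [-85.0, -45.0, 30.0]), (292, [-85.0, -49.0, 29.0]), (296, [-83.0, -41.0, 52.0]), (300, [-83.0, -41.0, 55.0]), (304, [-83.0, -42.0, 59.0]), (308, [-83.0, -42.0, 62.0])]
410 [(285, [-69.0, -45.0, 30.0]), (292, [-70.0, -41.0, 47.0]), (296, [-70.0, -41.0, 52.0]), (300, [-70.0, -41.0, 56.0]), (304, [-70.0, -41.0, 60.0]), (308, [-70.0, -41.0, 64.0])]
430 [(285, [-59.0, -44.0, 31.0]), (292, [-59.0, -49.0, 29.0]), (296, [-59.0, -51.0, 30.0]), (300, [-58.0, -54.0, 29.0]), (304, [-61.0, -42.0, 59.0]), (308, [-61.0, -42.0, 62.0])]
[329.62101722 210.72545089]
```

View pics/s2.png

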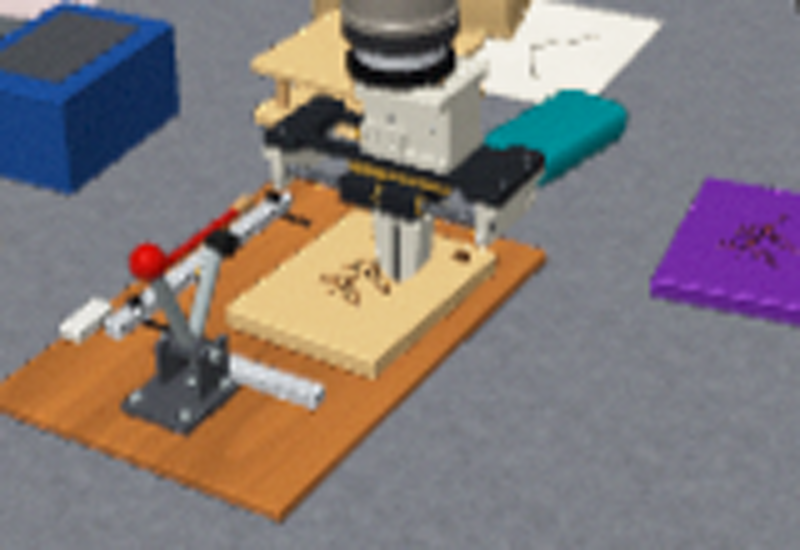

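Run:
```python
from fit import *
import pickle
th=-.272;R=np.array([[np.cos(th),-np.sin(th)],[np.sin(th),np.cos(th)]]);o=np.array([577.2,-96.5])
def jj(P): return np.r_[R.T@(P[:2]-o),P[2]].round(0).tolist()
c=pickle.load(open('s2.pkl','rb'))
for u in (385,395,410):
  print(u,[(v,jj(dep(c,249+u/5-.4,150+v/5-.4))) for v in range(215,310,8)])
w=pickle.load(open('wrist0.pkl','rb')); # open: tips about (290,293..390),(500,..) 
for u in (285,298,500,515): print(u,[(v,dep(w,u/1.25,v/1.25).round(0).tolist()) for v in range(292,400,12)])
print(bot.get_obs())
```

```text
385 [(215, [-68.0, -41.0, 98.0]), (223, [-68.0, -41.0, 91.0]), (231, [-68.0, -41.0, 85.0]), (239, [-69.0, -39.0, 80.0]), (247, [-65.0, -45.0, 69.0]), (255, [-65.0, -45.0, 62.0]), (263, [-68.0, -41.0, 58.0]), (271, [-65.0, -46.0, 48.0]), (279, [-53.0, -64.0, 27.0]), (287, [-61.0, -51.0, 30.0]), (295, [-67.0, -42.0, 30.0]), (303, [-72.0, -33.0, 30.0])]
395 [(215, [-95.0, -11.0, 121.0]), (223, [-73.0, -47.0, 90.0]), (231, [-74.0, -44.0, 85.0]), (239, [-73.0, -46.0, 77.0]), (247, [-78.0, -37.0, 77.0]), (255, [-75.0, -43.0, 66.0]), (263, [-76.0, -42.0, 60.0]), (271, [-74.0, -45.0, 51.0]), (279, [-77.0, -39.0, 49.0]), (287, [-65.0, -58.0, 28.0]), (295, [-72.0, -47.0, 29.0]), (303, [-77.0, -39.0, 28.0])]
410 [(215, [-104.0, -15.0, 122.0]), (223, [-102.0, -19.0, 113.0]), (231, [-90.0, -38.0, 93.0]), (239, [-89.0, -40.0, 85.0]), (247, [-87.0, -44.0, 76.0]), (255, [-90.0, -38.0, 73.0]), (263, [-89.0, -40.0, 65.0]), (271, [-90.0, -38.0, 60.0]), (279, [-69.0, -74.0, 27.0]), (287, [-77.0, -59.0, 31.0]), (295, [-83.0, -49.0, 31.0]), (303, [-88.0, -41.0, 31.0])]
285 [(292, [397.0, -90.0, 1.0]), (30
[... 982 characters left out ...]
308.0]), (388, [667.0, -206.0, 19.0])]
{'time': 3.2167, 'joint_positions': array([-4.05966947e-01,  5.36791207e-01,  1.79346806e+00, -3.91627862e-04,
        8.19502596e-01, -1.31755564e-01]), 'dq': array([-0.00234606, -0.00294548,  0.01059901, -0.00086285, -0.00138115,
        0.00122852]), 'tau': array([ 6.33346164e-03, -4.53093553e+01, -1.70548171e+01,  5.77078562e-02,
        1.02214173e-01,  6.21151936e-03]), 'tool_pos': array([ 488.86555891, -127.08450294,   18.24666946]), 'tcp_rot': array([-1.66779966,  1.56262214,  2.77064642]), 'contact_force': array([ 0.13145573,  0.08916137, -0.30641175]), 'moment': array([-0.03291303,  0.05488492, -0.02718757]), 'grip_width': -0.0663243445742748}
```

The fingers hover above the board. Both cameras put the real fingertips about 28 mm above the reported TCP, with jaws open or closed. I'll back off and go lower, allowing for this.

Request:
step_arm(targets=[[[0,-0.02,0,0],[0,-0.04,0,0],[0,-0.056,0,0],[0,-0.056,0,0],[0,-0.056,0,0]]])

```text
time: 3.63
tool_pos: [435.0, -112.0, 18.9]
tcp_rot: [-1.666, 1.563, 2.773]
contact_force: [0.6, 0.2, 0.4]
grip_width: 0.3
```

Request:
step_arm(targets=[[[0.01,0,0,0],[0.02,0,0,0],[0.024,0,0,0],[0.024,0,0,0],[0.024,0,0,0]]])

```text
time: 4.05
tool_pos: [435.4, -112.1, -5.0]
tcp_rot: [-1.669, 1.563, 2.769]
contact_force: [0.2, -0.4, -0.6]
grip_width: 0.6
```

Run:
```python
from fit import *
import pickle
th=-.272;R=np.array([[np.cos(th),-np.sin(th)],[np.sin(th),np.cos(th)]]);o=np.array([577.2,-96.5])
def jj(P): return np.r_[R.T@(P[:2]-o),P[2]].round(1).tolist()
w=cap('wrist'); pickle.dump(w,open('w3.pkl','wb')); save(w,'w3.png',s=1.25)
t=bot.get_obs(); print(jj(t['tool_pos']),t['contact_force'])
for u in (365,375,385,410,420,430):
    print(u,[(v,jj(dep(w,u/1.25,v/1.25))) for v in (284,288,290,292,294,296,300,304)])
s=cap('side'); 
P=lambda x,y,z:np.r_[R@[x,y]+o,z]
for z in (10,15,20,25,30,40): 
    for x in (-140,-133,-125):
        a=proj(s,P(x,-42,z))[0]; print(x,z,jj(dep(s,*a)),end=' ')
    print()
```

```text
[-132.3, -53.2, -4.8] [ 0.65510058  0.38132193 -0.54952675]
365 [(284, [-148.3, -47.0, 0.1]), (288, [-148.3, -49.3, 0.2]), (290, [-148.5, -51.2, -1.4]), (292, [-148.4, -51.9, -0.4]), (294, [-148.5, -53.1, -0.4]), (296, [-148.4, -54.0, 0.2]), (300, [-145.1, -41.1, 32.6]), (304, [-144.8, -41.6, 35.7])]
375 [(284, [-143.0, -47.3, -0.4]), (288, [-143.0, -49.6, -0.4]), (290, [-143.0, -50.4, 0.3]), (292, [-143.0, -51.6, 0.3]), (294, [-142.9, -52.3, 1.4]), (296, [-140.9, -40.9, 28.8]), (300, [-140.7, -41.4, 31.9]), (304, [-140.5, -41.9, 34.9])]
385 [(284, [-137.6, -47.0, 0.3]), (288, [-137.6, -49.6, -0.5]), (290, [-137.6, -50.4, 0.4]), (292, [-136.5, -40.7, 24.8]), (294, [-136.5, -41.3, 25.7]), (296, [-136.4, -41.4, 27.8]), (300, [-136.2, -41.2, 32.5]), (304, [-136.1, -41.4, 36.0])]
410 [(284, [-124.5, -42.8, 10.2]), (288, [-124.5, -45.5, 9.0]), (290, [-124.5, -46.1, 10.1]), (292, [-124.9, -41.3, 23.4]), (294, [-125.0, -41.2, 25.8]), (296, [-125.0, -41.0, 28.6]), (300, [-125.1, -41.9, 30.9]), (304, [-125.3, -41.1, 36.7])]
420 [(284, [-119.7, -41.6, 13.1]), (288, [-119.6, -43.9, 12.7]), (290
[... 262 characters left out ...]
 11.0]), (292, [-114.5, -46.2, 12.3]), (294, [-114.4, -47.7, 11.5]), (296, [-114.4, -48.7, 11.7]), (300, [-114.3, -51.1, 11.2]), (304, [-116.6, -41.3, 36.2])]
-140 10 [-131.9, -56.9, -1.5] -133 10 [-125.3, -55.9, -0.7] -125 10 [-123.7, -44.3, 8.3] 
-140 15 [-128.6, -63.0, -1.0] -133 15 [-127.9, -51.2, 8.0] -125 15 [-124.3, -43.2, 14.1] 
-140 20 [-125.9, -67.8, 0.4] -133 20 [-133.6, -40.9, 20.8] -125 20 [-125.5, -41.2, 20.6] 
-140 25 [-140.4, -41.2, 25.6] -133 25 [-133.6, -41.0, 25.8] -125 25 [-125.9, -40.4, 26.2] 
-140 30 [-141.2, -39.8, 31.6] -133 30 [-132.9, -42.1, 29.9] -125 30 [-125.7, -40.7, 30.9] 
-140 40 [-140.2, -41.6, 40.3] -133 40 [-135.6, -37.2, 43.5] -125 40 [-127.1, -38.2, 42.8]
```

Request:
step_arm(targets=[[[0.002,0,0,0],[0.004,0,0,0],[0.005,0.003,0,0],[0.005,0.006,0,0],[0.005,0.009,0,0]]])

```text
time: 4.57
tool_pos: [444.5, -114.7, -9.7]
tcp_rot: [-1.661, 1.564, 2.777]
contact_force: [0.2, -0.4, 0.3]
grip_width: 0.7
```

Request:
step_arm(targets=[[[0,0.003,0,0],[0,0.006,0,0],[0,0.009,0,0],[0,0.012,0,0],[0,0.015,0,0]]])

```text
time: 4.98
tool_pos: [459.1, -118.8, -9.8]
tcp_rot: [-1.66, 1.564, 2.778]
contact_force: [-1.4, -0.5, 1.0]
grip_width: -0.0
```

Request:
step_arm(targets=[[[0,0.003,0,0],[0,0.006,0,0],[0,0.009,0,0],[0,0.012,0,0],[0,0.015,0,0]]])

```text
time: 5.4
tool_pos: [473.9, -123.0, -9.9]
tcp_rot: [-1.661, 1.564, 2.778]
contact_force: [-1.2, 0.9, -0.1]
grip_width: 0.4
```

Run:
```python
from fit import *
import pickle
w=cap('wrist'); pickle.dump(w,open('w4.pkl','wb')); save(w,'w4.png',s=1.25)
print(bot.get_obs()['contact_force'],bot.get_obs()['tool_pos'])
```

```text
[ 1.2068738   0.02877085 -1.37614994] [ 474.60904569 -123.23909583   -9.85780748]
```

View pics/w4.png

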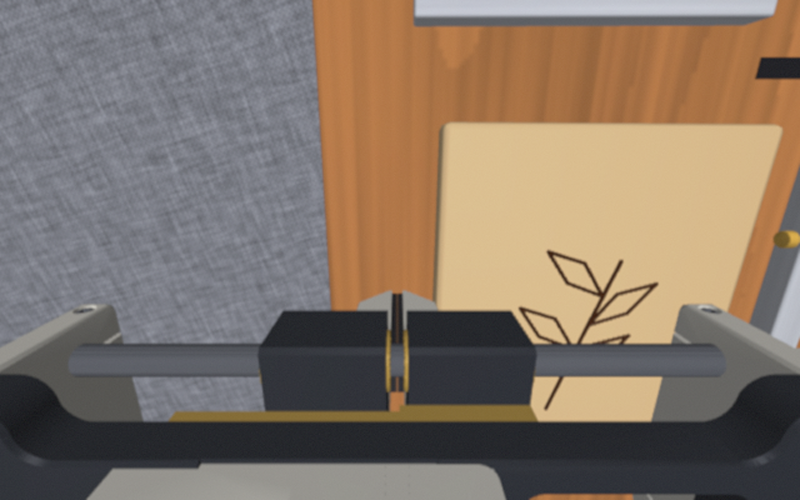

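The board is now being pushed: its left edge (437, 300) lies on the finger (433, 300), and the pin is at (785, 240).

Run:
```python
from fit import *
import pickle
w=pickle.load(open('w4.pkl','rb')); g=lambda u,v,z:onz(w,u/1.25-.1,v/1.25-.1,z)
th=-.272;R=np.array([[np.cos(th),-np.sin(th)],[np.sin(th),np.cos(th)]]);o=np.array([577.2,-96.5])
J=lambda P:(R.T@(P[:2]-o)).round(1)
for n,p in dict(b1=(443,124,30),b2=(782,126,30),bl=(437,295,30),br=(714,330,30),br2=(737,255,30),pintip=(775,240,18),pintipz24=(773,237,22),e1=(415,25,24),e2=(772,22,24),fb=(790,330,24)).items(): print(n,J(g(*p)))
print('tcp',J(np.array([474.6,-123.2])))
```

```text
b1 [-73.5  32.6]
b2 [53.6 31.6]
bl [-73.6 -37.6]
br [ 50.1 -54.5]
br2 [ 50.7 -19.3]
pintip [ 77.3 -16.2]
pintipz24 [ 71.7 -13.7]
e1 [-84.3  67. ]
e2 [44.9 67.4]
fb [ 90.9 -57.8]
tcp [-91.7 -53.3]
```

Request:
step_arm(targets=[[[0,0.003,0,0],[0,0.006,0,0],[0,0.009,0,0],[0,0.012,0,0],[0,0.015,0,0]]])

```text
time: 5.87
tool_pos: [489.3, -127.4, -9.9]
tcp_rot: [-1.662, 1.565, 2.776]
contact_force: [-1.2, 0.9, -0.5]
grip_width: 0.5
```

Request:
step_arm(targets=[[[0,0.0008,0,0],[0,0.0016,0,0],[0,0.0024,0,0],[0,0.0032,0,0],[0,0.004,0,0]]])

```text
time: 6.28
tool_pos: [493.1, -128.4, -10.0]
tcp_rot: [-1.661, 1.565, 2.778]
contact_force: [-0.9, 1.0, 0.5]
grip_width: 0.7
```

Request:
step_arm(targets=[[[0,0.0006,0,0],[0,0.0012,0,0],[0,0.0018,0,0],[0,0.0024,0,0],[0,0.003,0,0]]])

```text
time: 6.7
tool_pos: [496.1, -129.3, -10.0]
tcp_rot: [-1.662, 1.565, 2.776]
contact_force: [-0.8, 0.5, 1.2]
grip_width: 0.9
```

Request:
step_arm(targets=[[[0,0.0004,0,0],[0,0.0008,0,0],[0,0.0012,0,0],[0,0.0016,0,0],[0,0.002,0,0]]])

```text
time: 7.12
tool_pos: [498.0, -129.8, -10.0]
tcp_rot: [-1.662, 1.565, 2.776]
contact_force: [-0.7, 0.7, 1.2]
grip_width: 0.1
```

Request:
step_arm(targets=[[[0,0.0003,0,0],[0,0.0006,0,0],[0,0.0009,0,0],[0,0.0012,0,0],[0,0.0015,0,0]]])

```text
time: 7.53
tool_pos: [499.4, -130.2, -10.0]
tcp_rot: [-1.659, 1.565, 2.779]
contact_force: [-1.6, -0.3, 0.3]
grip_width: 0.2
```

Request:
step_arm(targets=[[[0,0.0003,0,0],[0,0.0006,0,0],[0,0.0009,0,0],[0,0.0012,0,0],[0,0.0015,0,0]]])

```text
time: 7.95
tool_pos: [500.3, -130.4, -10.1]
tcp_rot: [-1.65, 1.564, 2.789]
contact_force: [-4.4, 0.4, 1.9]
grip_width: 0.2
```

Run:
```python
from fit import *
import pickle
w=cap('wrist'); pickle.dump(w,open('w5.pkl','wb')); save(w,'w5.png',s=1.25)
print(bot.get_obs()['contact_force'],bot.get_obs()['tool_pos'])
c=cap('scene'); pickle.dump(c,open('sc5.pkl','wb')); save(c,'sc5.png',(215,210,375,305),5)
```

```text
[-3.64569916  1.07697448  2.22164484] [ 500.32501927 -130.44017389  -10.09205028]
```

View pics/sc5.png

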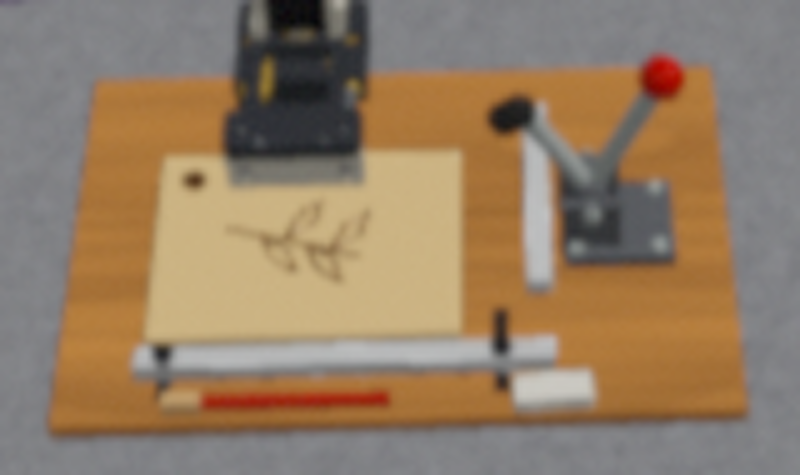

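Request:
step_arm(targets=[[[0,0.0003,0,0],[0,0.0006,0,0],[0,0.0009,0,0],[0,0.0012,0,0],[0,0.0012,0,0]]])

```text
time: 8.47
tool_pos: [500.3, -130.4, -10.3]
tcp_rot: [-1.645, 1.561, 2.794]
contact_force: [-6.9, 0.9, 4.4]
grip_width: 0.4
```

Request:
step_arm(targets=[[[0,-0.005,0,0],[0,-0.015,0,0],[-0.015,-0.02,0,0],[-0.04,-0.02,0,0],[-0.05,-0.02,0,0]]])

```text
time: 8.88
tool_pos: [483.1, -125.7, 42.2]
tcp_rot: [-1.63, 1.566, 2.809]
contact_force: [0.8, 0.4, -0.1]
grip_width: 0.7
```

Request:
step_arm(targets=[[[0,0.025,0.028,0],[0,0.05,0.055,0],[0,0.075,0.083,0],[0,0.103,0.113,0],[0,0.103,0.113,0]]])

```text
time: 9.3
tool_pos: [555.5, -269.7, 41.8]
tcp_rot: [0.701, 1.567, -1.147]
contact_force: [-1.9, 0.9, 0.7]
grip_width: 0.6
```

Run:
```python
from fit import *
import pickle
th=-.272;R=np.array([[np.cos(th),-np.sin(th)],[np.sin(th),np.cos(th)]]);o=np.array([577.2,-96.5])
w=cap('wrist'); pickle.dump(w,open('w6.pkl','wb')); save(w,'w6.png',s=1.25)
ob=bot.get_obs(); print(ob['contact_force'],ob['tool_pos'],R.T@(ob['tool_pos'][:2]-o))
```

```text
[-0.01444315  1.03644755  0.08848364] [ 553.52163583 -266.22828502   41.19439694] [  22.79109581 -169.84970303]
```

View pics/w6.png

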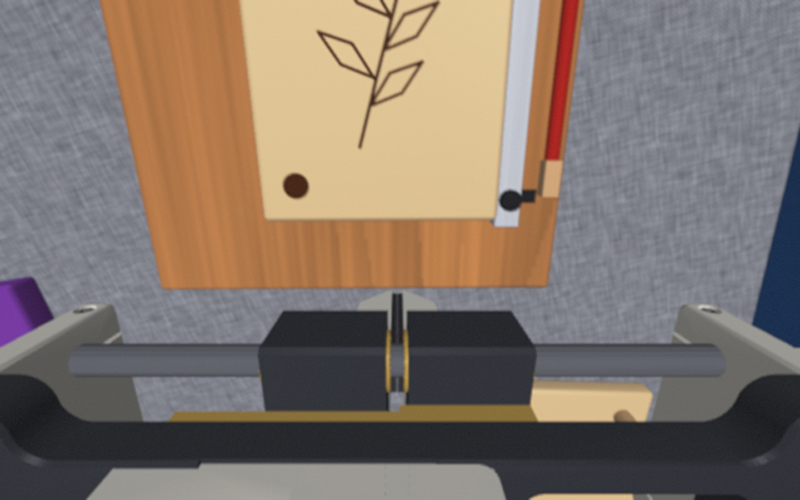

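The board's side looks flush along the fence and the board squared. The finger is in front of its −y end (row 218), so I'll descend and push +y.

Request:
step_arm(targets=[[[0.02,0,0,0],[0.04,0,0,0],[0.05,0,0,0],[0.051,0,0,0],[0.051,0,0,0]]])

```text
time: 9.77
tool_pos: [553.2, -265.5, -10.1]
tcp_rot: [-1.299, 1.568, 3.136]
contact_force: [-1.0, 0.8, -0.2]
grip_width: 0.6
```

Request:
step_arm(targets=[[[0,0,-0.003,0],[0,0,-0.006,0],[0,0,-0.009,0],[0,0,-0.012,0],[0,0,-0.015,0]]])

```text
time: 10.18
tool_pos: [557.7, -250.7, -9.6]
tcp_rot: [-1.036, 1.569, -2.883]
contact_force: [0.3, -0.5, -0.0]
grip_width: 0.8
```

Request:
step_arm(targets=[[[0,0,-0.002,0],[0,0,-0.004,0],[0,0,-0.006,0],[0,0,-0.008,0],[0,0,-0.01,0]]])

```text
time: 10.6
tool_pos: [560.4, -241.1, -9.5]
tcp_rot: [-0.864, 1.569, -2.711]
contact_force: [0.8, -0.8, 0.4]
grip_width: 0.5
```

Run:
```python
from fit import *
import pickle
th=-.272;R=np.array([[np.cos(th),-np.sin(th)],[np.sin(th),np.cos(th)]]);o=np.array([577.2,-96.5])
from scipy.spatial.transform import Rotation as T
w=cap('wrist'); pickle.dump(w,open('w7.pkl','wb')); save(w,'w7.png',s=1.25)
ob=bot.get_obs(); print(ob['contact_force'],ob['tool_pos'],R.T@(ob['tool_pos'][:2]-o)); print(T.from_euler('xyz',ob['tcp_rot']).as_matrix().round(4))
def jj(P): return np.r_[R.T@(P[:2]-o),P[2]].round(1).tolist()
for u in (380,410): print(u,[(v,jj(dep(w,u/1.25,v/1.25))) for v in (200,240,260,270,276,280,284,288,292,296,300)])
```

```text
[-0.4645907  -0.37054084  0.1338461 ] [ 560.52390468 -240.75596169   -9.57498202] [  22.69257505 -143.43263812]
[[-1.50e-03  9.62e-01 -2.73e-01]
 [-4.00e-04 -2.73e-01 -9.62e-01]
 [-1.00e+00 -1.40e-03  8.00e-04]]
380 [(200, [17.4, -86.9, 29.6]), (240, [17.1, -103.5, 30.0]), (260, [16.9, -112.3, 29.9]), (270, [16.8, -116.7, 30.2]), (276, [16.8, -119.3, 30.6]), (280, [16.7, -121.4, 29.9]), (284, [16.7, -123.0, 30.6]), (288, [16.7, -125.0, 30.3]), (292, [16.7, -126.6, 30.8]), (296, [16.5, -129.4, 28.9]), (300, [16.4, -131.9, 27.6])]
410 [(200, [29.4, -86.7, 30.5]), (240, [29.5, -103.5, 30.0]), (260, [29.6, -112.0, 30.9]), (270, [29.6, -117.0, 29.5]), (276, [29.7, -120.0, 28.9]), (280, [29.7, -121.9, 28.9]), (284, [29.7, -123.1, 30.4]), (288, [29.6, -124.7, 31.0]), (292, [29.7, -127.0, 30.1]), (296, [29.7, -129.1, 29.6]), (300, [29.8, -131.8, 28.0])]
```

Request:
step_arm(targets=[[[0,0,-0.003,0],[0,0,-0.006,0],[0,0,-0.009,0],[0,0,-0.012,0],[0,0,-0.014,0]]])

```text
time: 11.07
tool_pos: [564.4, -226.8, -9.6]
tcp_rot: [-1.091, 1.569, -2.938]
contact_force: [-0.0, -1.1, 0.9]
grip_width: 0.6
```

Request:
step_arm(targets=[[[0,0,-0.002,0],[0,0,-0.004,0],[0,0,-0.006,0],[0,0,-0.008,0],[0,0,-0.009,0]]])

```text
time: 11.48
tool_pos: [567.0, -217.9, -9.6]
tcp_rot: [-1.122, 1.569, -2.969]
contact_force: [-1.1, -1.6, 0.2]
grip_width: 0.4
```

Run:
```python
from fit import *
import pickle
th=-.272;R=np.array([[np.cos(th),-np.sin(th)],[np.sin(th),np.cos(th)]]);o=np.array([577.2,-96.5])
w=cap('wrist'); pickle.dump(w,open('w8.pkl','wb')); save(w,'w8.png',s=1.25)
ob=bot.get_obs(); print(ob['contact_force'],R.T@(ob['tool_pos'][:2]-o))
```

```text
[ 0.12085268 -0.55693241 -0.06889712] [  22.72053893 -119.53685298]
```

View pics/w8.png

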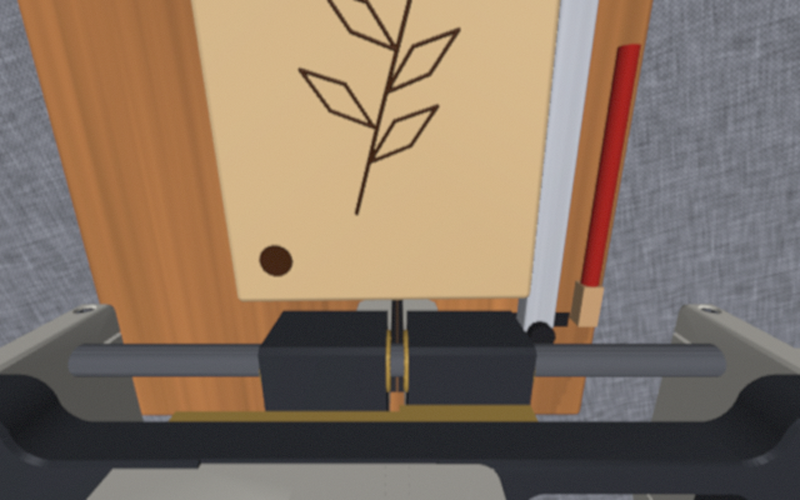

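Board still lies along the side fence (gap-free at (527,300)–(557,0)). The finger is in contact with its end. About 7 mm left, so slow pushes from here.

Request:
step_arm(targets=[[[0,0,-0.0008,0],[0,0,-0.0016,0],[0,0,-0.0024,0],[0,0,-0.0032,0],[0,0,-0.004,0]]])

```text
time: 11.95
tool_pos: [568.1, -213.9, -9.6]
tcp_rot: [-1.181, 1.569, -3.028]
contact_force: [0.2, -1.0, 0.1]
grip_width: 0.4
```

Request:
step_arm(targets=[[[0,0,-0.0004,0],[0,0,-0.0008,0],[0,0,-0.0012,0],[0,0,-0.0016,0],[0,0,-0.002,0]]])

```text
time: 12.37
tool_pos: [568.6, -211.9, -9.6]
tcp_rot: [-1.148, 1.569, -2.995]
contact_force: [-0.8, -1.0, 1.1]
grip_width: 0.2
```

Request:
step_arm(targets=[[[0,0,-0.0003,0],[0,0,-0.0006,0],[0,0,-0.0009,0],[0,0,-0.0012,0],[0,0,-0.0015,0]]])

```text
time: 12.78
tool_pos: [568.8, -211.3, -9.6]
tcp_rot: [-0.703, 1.568, -2.55]
contact_force: [-2.1, -5.9, -0.1]
grip_width: 0.4
```

Request:
step_arm(targets=[[[0,0,-0.0005,0],[0,0,-0.0009,0],[0,0,-0.0012,0],[0,0,-0.0012,0],[0,0,-0.0012,0]]])

```text
time: 13.2
tool_pos: [568.8, -211.3, -9.5]
tcp_rot: [-0.428, 1.567, -2.274]
contact_force: [-2.6, -7.5, -0.0]
grip_width: 0.4
```

Request:
step_arm(targets=[[[0,0,0.005,0],[0,0,0.015,0],[-0.02,0,0.02,0],[-0.04,0,0.02,0],[-0.06,0,0.02,0]]])

```text
time: 13.62
tool_pos: [563.0, -230.7, 50.8]
tcp_rot: [-0.846, 1.567, -2.693]
contact_force: [0.7, 0.1, 0.0]
grip_width: 0.5
```

Run:
```python
from fit import *
import pickle
th=-.272;R=np.array([[np.cos(th),-np.sin(th)],[np.sin(th),np.cos(th)]]);o=np.array([577.2,-96.5])
ob=bot.get_obs(); print(ob['contact_force'],R.T@(ob['tool_pos'][:2]-o),ob['tool_pos'])
c=cap('scene'); pickle.dump(c,open('sc9.pkl','wb')); 
w=cap('wrist'); pickle.dump(w,open('w9.pkl','wb')); 
a=cv2.resize(c['color'][210:305,215:375,::-1],(800,300),interpolation=cv2.INTER_CUBIC)
b=w['color'][150:300,:,::-1] if 0 else cv2.resize(w['color'][0:240,:,::-1],(800,300),interpolation=cv2.INTER_CUBIC)
cv2.imwrite('pics/c9.png',np.vstack([a,b]))
```

```text
[0.69809958 0.06026846 0.04124684] [  22.39539216 -133.08329672] [ 563.01808553 -230.7072679    50.79184987]
```

Request:
step_arm(targets=[[[0,-0.038,-0.01,0],[0,-0.072,-0.035,0],[0,-0.095,-0.07,0],[0,-0.113,-0.105,0],[0,-0.113,-0.105,0]]])

```text
time: 14.13
tool_pos: [481.6, -93.9, 51.9]
tcp_rot: [-0.516, 1.569, -2.361]
contact_force: [-0.7, 0.6, -0.9]
grip_width: 0.7
```

Request:
step_arm(targets=[[[0,0,0,0],[0.02,0,0,0],[0.04,0,0,0],[0.055,0,0,0],[0.06,0,0,0]]])

```text
time: 14.55
tool_pos: [480.4, -94.4, -10.4]
tcp_rot: [-1.287, 1.566, -3.132]
contact_force: [-0.6, 0.8, -0.5]
grip_width: 0.8
```

Run:
```python
from fit import *
import pickle
th=-.272;R=np.array([[np.cos(th),-np.sin(th)],[np.sin(th),np.cos(th)]]);o=np.array([577.2,-96.5])
ob=bot.get_obs(); print(ob['contact_force'],R.T@(ob['tool_pos'][:2]-o),ob['tool_pos'])
```

```text
[-0.60912217  0.75672272 -0.4791918 ] [-93.86216533 -23.95759273] [480.35222007 -94.3599407  -10.43567289]
```

Request:
step_arm(targets=[[[0,0.005,0,0],[0,0.01,0,0],[0,0.015,0,0],[0,0.02,0,0],[0,0.024,0,0]]])

```text
time: 14.97
tool_pos: [504.9, -101.4, -9.8]
tcp_rot: [-1.037, 1.568, -2.882]
contact_force: [-0.5, -0.6, 0.6]
grip_width: 0.2
```

Request:
step_arm(targets=[[[0,0.0006,0,0],[0,0.0012,0,0],[0,0.0018,0,0],[0,0.0024,0,0],[0,0.003,0,0]]])

```text
time: 15.38
tool_pos: [507.4, -102.0, -9.8]
tcp_rot: [-1.156, 1.567, -3.001]
contact_force: [-0.9, 1.3, 0.2]
grip_width: 0.6
```

Request:
step_arm(targets=[[[0,0.0003,0,0],[0,0.0006,0,0],[0,0.0009,0,0],[0,0.0012,0,0],[0,0.0015,0,0]]])

```text
time: 15.8
tool_pos: [508.3, -102.1, -9.9]
tcp_rot: [-1.319, 1.566, 3.119]
contact_force: [-2.5, 2.1, 2.5]
grip_width: 0.6
```

Request:
step_arm(targets=[[[0,0.0005,0,0],[0,0.001,0,0],[0,0.0015,0,0],[0,0.002,0,0],[0,0.002,0,0]]])

```text
time: 16.22
tool_pos: [508.4, -102.0, -10.1]
tcp_rot: [-1.45, 1.562, 2.989]
contact_force: [-7.0, 2.1, 4.9]
grip_width: 0.6
```

Request:
step_arm(targets=[[[0,-0.004,0,0],[0,-0.012,0,0],[0,-0.025,0,0],[-0.02,-0.035,0,0],[-0.05,-0.035,0,0]]])

```text
time: 16.63
tool_pos: [471.1, -91.3, 38.3]
tcp_rot: [-1.533, 1.555, 2.905]
contact_force: [0.9, 0.8, -0.6]
grip_width: 0.3
```

Run:
```python
from fit import *
import pickle
th=-.272;R=np.array([[np.cos(th),-np.sin(th)],[np.sin(th),np.cos(th)]]);o=np.array([577.2,-96.5])
ob=bot.get_obs(); print(ob['contact_force'],R.T@(ob['tool_pos'][:2]-o),ob['tool_pos'])
c=cap('scene'); pickle.dump(c,open('sc9.pkl','wb')); 
w=cap('wrist'); pickle.dump(w,open('w9.pkl','wb')); 
a=cv2.resize(c['color'][215:290,235:335,::-1],(400,300),interpolation=cv2.INTER_CUBIC)
s=cap('side'); pickle.dump(s,open('s9.pkl','wb')); b=cv2.resize(s['color'][180:255,240:340,::-1],(400,300),interpolation=cv2.INTER_CUBIC)
d=cv2.resize(w['color'][0:240,:,::-1],(800,300),interpolation=cv2.INTER_CUBIC)
cv2.imwrite('pics/c9b.png',np.vstack([np.hstack([a,b]),d]))
```

```text
[ 0.92971925  0.78768311 -0.63861905] [-103.56232055  -23.50641808] [471.12989803 -91.31932465  38.30977184]
```

View pics/c9b.png

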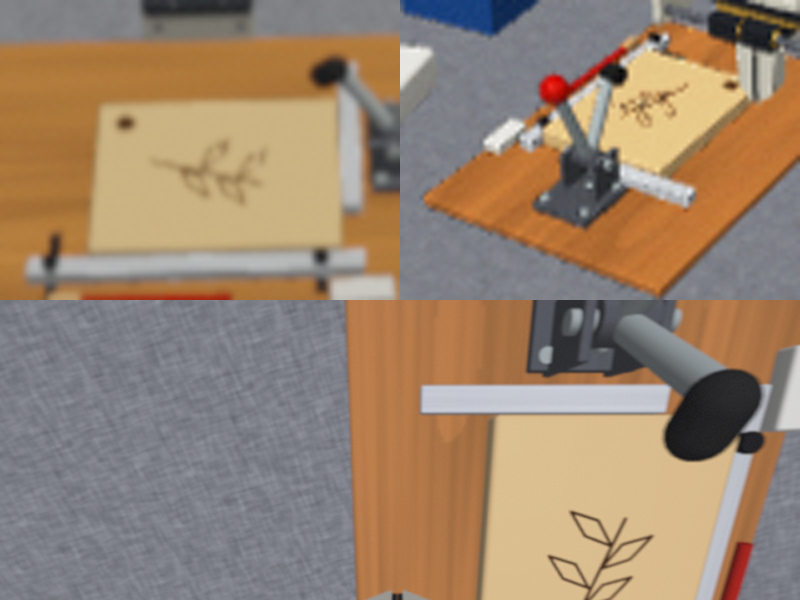

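Both sides look tight: board edge against the end fence (wrist crop, row 413) and along the side fence. Now the clamp: rise, then go round to the +y side of the knob.

Request:
step_arm(targets=[[[-0.035,0,0,0],[-0.07,0,0,0],[-0.105,0,0,0],[-0.137,0,0,0],[-0.137,0,0,0]]])

```text
time: 17.2
tool_pos: [480.6, -94.4, 184.4]
tcp_rot: [1.295, 1.562, -0.55]
contact_force: [0.9, 0.0, 0.9]
grip_width: 0.4
```

Request:
step_arm(targets=[[[0,0.01,-0.033,0],[0,0.02,-0.066,0],[0,0.03,-0.099,0],[0,0.04,-0.13,0],[0,0.05,-0.16,0]]])

```text
time: 17.62
tool_pos: [572.6, 47.6, 182.8]
tcp_rot: [1.242, 1.563, -0.602]
contact_force: [0.8, -0.8, -0.9]
grip_width: 0.1
```

Run:
```python
from fit import *
from scipy.spatial.transform import Rotation as T
th=-.272;R=np.array([[np.cos(th),-np.sin(th)],[np.sin(th),np.cos(th)]]);o=np.array([577.2,-96.5])
ob=bot.get_obs(); print(R.T@(ob['tool_pos'][:2]-o),ob['tool_pos']); print(T.from_euler('xyz',ob['tcp_rot']).as_matrix().round(3))
```

```text
[-43.18139857 137.56816719] [572.56499339  47.61159051 182.82364906]
[[ 0.007  0.963 -0.271]
 [-0.005 -0.271 -0.963]
 [-1.     0.008  0.003]]
```

Request:
step_arm(targets=[[[0,0.012,-0.018,0],[0,0.024,-0.034,0],[0,0.036,-0.05,0],[0,0.043,-0.05,0],[0,0.043,-0.05,0]]])

```text
time: 18.03
tool_pos: [628.2, 84.0, 180.9]
tcp_rot: [1.073, 1.563, -0.771]
contact_force: [-0.4, -1.7, -0.1]
grip_width: 0.2
```

Request:
step_arm(targets=[[[0.025,0,0,0],[0.05,0,0,0],[0.075,0,0,0],[0.086,0,0,0],[0.086,0,0,0]]])

```text
time: 18.45
tool_pos: [626.1, 82.6, 91.6]
tcp_rot: [0.038, 1.565, -1.807]
contact_force: [0.4, 0.2, 0.3]
grip_width: 0.8
```

Run:
```python
from fit import *
th=-.272;R=np.array([[np.cos(th),-np.sin(th)],[np.sin(th),np.cos(th)]]);o=np.array([577.2,-96.5])
P=lambda x,y,z:np.r_[R@[x,y]+o,z]
def jj(P): return np.r_[R.T@(P[:2]-o),P[2]].round(1).tolist()
ob=bot.get_obs(); print(jj(ob['tool_pos']),ob['contact_force'])
c=cap('scene'); hsv=cv2.cvtColor(c['color'],cv2.COLOR_RGB2HSV)
a=proj(c,P(0,143,135))[0]; print('expected knob px',a)
m=(((hsv[...,0]<8)|(hsv[...,0]>172))&(hsv[...,1]>150)&(hsv[...,2]>90)).astype(np.uint8)
n,l,st,ce=cv2.connectedComponentsWithStats(m)
for i in range(1,n):
  if st[i,4]>15 and abs(ce[i]-a).max()<40: print(st[i],ce[i],jj(dep(c,*ce[i])))
x0,y0=map(int,a)
for v in range(y0-20,y0+10,4): print(v,[jj(dep(c,u,v)) for u in range(x0,x0+28,7)])
```

```text
[-1.0, 185.6, 91.6] [0.37413815 0.20004325 0.28177345]
expected knob px [347.19290405 225.79898059]
[344 222   8   8  47] [347.06382979 225.06382979] [9.3, 141.6, 147.9]
205 [[-212.0, 161.0, 1.5], [-6.7, 158.6, 205.2], [18.3, 173.1, 229.5], [17.8, 190.6, 228.5]]
209 [[-197.5, 160.2, -1.8], [13.7, 156.8, 211.4], [12.6, 174.6, 209.6], [13.4, 192.2, 209.8]]
213 [[-175.5, 158.5, 2.9], [26.1, 155.9, 209.8], [26.2, 173.4, 209.2], [25.8, 191.0, 208.2]]
217 [[-154.0, 156.9, 7.6], [34.2, 155.5, 203.7], [26.2, 174.1, 194.8], [30.4, 191.2, 198.5]]
221 [[-4.6, 142.4, 148.6], [72.2, 151.4, 229.6], [73.8, 168.1, 230.8], [71.2, 185.4, 227.3]]
225 [[9.2, 141.5, 148.1], [83.0, 150.7, 227.2], [81.8, 167.6, 225.3], [85.4, 183.9, 228.6]]
229 [[13.1, 141.5, 136.9], [88.2, 150.6, 218.8], [93.1, 166.7, 223.5], [91.0, 183.8, 220.6]]
233 [[-81.6, 151.8, 15.4], [85.4, 151.6, 201.4], [83.9, 168.8, 199.1], [84.4, 185.8, 198.9]]
```

Request:
step_arm(targets=[[[0,0,0.004,0],[0,0,0.008,0],[0,0,0.011,0],[0,0,0.013,0],[0,0,0.015,0]]])

```text
time: 18.92
tool_pos: [623.8, 67.9, 94.8]
tcp_rot: [0.907, 1.564, -0.938]
contact_force: [0.5, 0.2, -0.1]
grip_width: 0.3
```

Request:
step_arm(targets=[[[0,0,0.0015,0],[0,0,0.003,0],[0,0,0.0045,0],[0,0,0.006,0],[0,0,0.0075,0]]])

```text
time: 19.33
tool_pos: [621.9, 61.1, 94.9]
tcp_rot: [1.037, 1.565, -0.808]
contact_force: [1.1, 4.0, 1.4]
grip_width: 0.4
```

Request:
step_arm(targets=[[[0,0,0.0015,0],[0,0,0.003,0],[0,0,0.0045,0],[0,0,0.006,0],[0,0,0.0075,0]]])

```text
time: 19.75
tool_pos: [620.6, 55.4, 96.1]
tcp_rot: [1.506, 1.564, -0.338]
contact_force: [0.7, 7.3, 4.8]
grip_width: 0.2
```

Request:
step_arm(targets=[[[-0.0006,0,0.0017,0],[-0.0012,0,0.0034,0],[-0.0017,0,0.0051,0],[-0.0022,0,0.0068,0],[-0.0027,0,0.0085,0]]])

```text
time: 20.17
tool_pos: [618.6, 48.1, 99.4]
tcp_rot: [1.733, 1.563, -0.111]
contact_force: [0.1, 6.2, 4.0]
grip_width: 0.1
```

Request:
step_arm(targets=[[[-0.0004,0,0.0017,0],[-0.0008,0,0.0034,0],[-0.0011,0,0.0051,0],[-0.0014,0,0.0068,0],[-0.0017,0,0.0085,0]]])

```text
time: 20.58
tool_pos: [616.6, 40.8, 101.9]
tcp_rot: [1.899, 1.562, 0.054]
contact_force: [0.2, 6.3, 4.1]
grip_width: 0.2
```

Request:
step_arm(targets=[[[0,0,0.0018,0],[0,0,0.0036,0],[0,0,0.0054,0],[0,0,0.0072,0],[0,0,0.009,0]]])

```text
time: 21.0
tool_pos: [614.5, 32.6, 102.5]
tcp_rot: [1.967, 1.56, 0.123]
contact_force: [0.7, 5.1, 3.5]
grip_width: 0.3
```

Request:
step_arm(targets=[[[0,0,0.0018,0],[0,0,0.0036,0],[0,0,0.0054,0],[0,0,0.0072,0],[0,0,0.009,0]]])

```text
time: 21.42
tool_pos: [612.0, 23.5, 102.4]
tcp_rot: [1.932, 1.56, 0.088]
contact_force: [0.8, 1.7, 2.3]
grip_width: -0.0
```

Request:
step_arm(targets=[[[0,0,0.0018,0],[0,0,0.0036,0],[0,0,0.0054,0],[0,0,0.0072,0],[0,0,0.009,0]]])

```text
time: 21.83
tool_pos: [609.3, 14.3, 102.1]
tcp_rot: [1.896, 1.561, 0.051]
contact_force: [-1.2, 0.6, 0.3]
grip_width: 0.3
```

```bash
cat > knob.py <<'E'
from fit import *
th=-.272;R=np.array([[np.cos(th),-np.sin(th)],[np.sin(th),np.cos(th)]]);o=np.array([577.2,-96.5])
P=lambda x,y,z:np.r_[R@[x,y]+o,z]
def jj(P): return np.r_[R.T@(P[:2]-o),P[2]].round(1).tolist()
ob=bot.get_obs(); print(ob['time'],jj(ob['tool_pos']),ob['contact_force'].round(1))
print('exp shut scene/side/wrist',[proj(cap(n),P(0,51,126))[0].round(0) for n in ('scene','side','wrist')])
for k in ('scene','side','wrist'):
  c=cap(k); hsv=cv2.cvtColor(c['color'],cv2.COLOR_RGB2HSV)
  m=(((hsv[...,0]<8)|(hsv[...,0]>172))&(hsv[...,1]>150)&(hsv[...,2]>90)).astype(np.uint8)
  n,l,st,ce=cv2.connectedComponentsWithStats(m)
  for i in range(1,n):
    if st[i,4]>15:
      p=dep(c,*ce[i]); q=jj(p)
      if abs(q[0])<60 and 0<q[1]<200 and q[2]>60: print(k,st[i],q)
E
python3 knob.py
```

```text
21.8333 [1.2, 115.3, 102.1] [-1.2  0.6  0.3]
exp shut scene/side/wrist [array([312., 229.]), array([294., 192.]), array([315., 334.])]
wrist [312 312  11   8  59] [1.6, 88.5, 153.5]
```

Request:
step_arm(targets=[[[0,0,0.0015,0],[0,0,0.003,0],[0,0,0.0045,0],[0,0,0.006,0],[0,0,0.007,0]]])

```text
time: 22.55
tool_pos: [607.6, 7.7, 102.3]
tcp_rot: [1.915, 1.561, 0.071]
contact_force: [-0.4, -0.6, 0.7]
grip_width: 0.4
```

```bash
python3 knob.py
```

```text
22.55 [1.2, 108.5, 102.3] [-0.4 -0.6  0.7]
exp shut scene/side/wrist [array([312., 229.]), array([294., 192.]), array([314., 326.])]
scene [309 225   8   8  50] [5.5, 50.5, 134.1]
wrist [312 313  11  16 144] [1.5, 60.1, 131.2]
```

The clamp snapped over: the knob is at jig y ≈ 50, against 51 expected when shut. I'll retreat along +y, then up, and check.

Request:
step_arm(targets=[[[0,0,-0.02,0],[0,0,-0.05,0],[0,0,-0.08,0],[-0.03,0,-0.09,0],[-0.06,0,-0.09,0]]])

```text
time: 23.27
tool_pos: [630.3, 97.7, 161.1]
tcp_rot: [2.122, 1.565, 0.281]
contact_force: [1.1, -0.6, 0.5]
grip_width: 0.4
```

Request:
step_arm(targets=[[[-0.03,0,0,0],[-0.06,0,0,0],[-0.08,0,0,0],[-0.08,0,0,0],[-0.08,0,0,0]]])

```text
time: 23.68
tool_pos: [630.3, 97.7, 242.3]
tcp_rot: [2.036, 1.563, 0.195]
contact_force: [0.2, 0.3, -0.1]
grip_width: 0.4
```

```bash
cat >> knob.py <<'E'
c=cap('scene'); im=c['color'][:,:,::-1]; p0=pickle.load(open('sc9.pkl','rb')) if 0 else None
import pickle
p0=pickle.load(open('sc9.pkl','rb'))
# board shift between pre-clamp view and now: difference over board region away from clamp
g0=cv2.cvtColor(p0['color'],cv2.COLOR_RGB2GRAY)[238:282,240:296].astype(np.float32); g1=cv2.cvtColor(c['color'],cv2.COLOR_RGB2GRAY)[238:282,240:296].astype(np.float32)
print('board region shift px',cv2.phaseCorrelate(g0,g1))
q=pickle.load(open('scene0.pkl','rb'))
d=cv2.absdiff(q['color'],c['color']).max(2); d[:215]=0
n,l,st,ce=cv2.connectedComponentsWithStats((cv2.GaussianBlur(d,(3,3),0)>30).astype(np.uint8))
print('changed areas vs start',[s.tolist() for s in st[1:] if s[4]>20])
cv2.imwrite('pics/end.png',im)
for nm,z,pts in [('side fence line',24,[(-130,),(80,)])]: pass
# board edges by depth: points across board/jig at z
for y in (-80,-15,40):
  row=[(x,jj(dep(c,*proj(c,P(x,y,30))[0]))[2]) for x in range(-60,100,8)]; print(y,row)
E
python3 knob.py
```

```text
23.6833 [-1.0, 201.3, 242.3] [ 0.2  0.3 -0.1]
exp shut scene/side/wrist [array([312., 229.]), array([294., 192.]), array([318., 308.])]
wrist [312 312  11   7  56] [-0.5, 50.3, 137.9]
board region shift px ((0.030221846788755613, 0.4999231971994291), 0.9959591354264153)
changed areas vs start [[336, 221, 16, 21, 140], [244, 224, 86, 54, 2750], [276, 242, 8, 4, 21]]
-80 [(-60, 13.3), (-52, 16.9), (-44, 30.3), (-36, 32.7), (-28, 36.3), (-20, 29.1), (-12, 32.0), (-4, 31.6), (4, 32.3), (12, 33.5), (20, 32.6), (28, 29.2), (36, 32.4), (44, 31.0), (52, 29.2), (60, 33.0), (68, 29.3), (76, 32.4), (84, 19.7), (92, 23.9)]
-15 [(-60, 12.1), (-52, 16.4), (-44, 29.6), (-36, 29.4), (-28, 30.2), (-20, 32.3), (-12, 32.7), (-4, 30.4), (4, 31.6), (12, 30.4), (20, 35.3), (28, 35.9), (36, 30.9), (44, 32.8), (52, 29.7), (60, 33.9), (68, 31.2), (76, 32.0), (84, 26.3), (92, 29.8)]
40 [(-60, 13.2), (-52, 15.6), (-44, 31.4), (-36, 31.5), (-28, 61.7), (-20, 53.6), (-12, 45.1), (-4, 29.7), (4, 31.3), (12, 35.4), (20, 31.9), (28, 32.8), (36, 36.8), (44, 32.8), (52, 28.1), (60, 31.2), (68, 33.6), (76, 32.3), (84, 28.2), (92, 27.8)]
```

Run:
```python
from h import *
import pickle
p=pickle.load(open('sc9.pkl','rb')); c=cap('scene')
A,B=[cv2.cvtColor(x['color'],cv2.COLOR_RGB2GRAY).astype(np.float32) for x in (p,c)]
for n,(x0,y0,x1,y1) in dict(board=(244,236,300,276),jigref=(222,255,240,300),fence=(240,276,330,300)).items():
    a,b=A[y0:y1,x0:x1],B[y0:y1,x0:x1]
    w=cv2.createHanningWindow(a.shape[::-1],cv2.CV_32F); print(n,cv2.phaseCorrelate(a,b,w),abs(a-b).mean())
for u in (262,280,295): print(u,[A[236:246,u].astype(int).tolist(),B[236:246,u].astype(int).tolist()])
for v in (245,255,265): print(v,[A[v,234:246].astype(int).tolist(),B[v,234:246].astype(int).tolist()])
o=bot.get_obs();print(o['time'],o['contact_force'].round(1))
```

```text
board ((0.029408216298577372, 0.008435977120466731), 0.9518050557374954) 1.3638393
jigref ((-0.03954993289552178, 0.5399455842946388), 0.8404287220519266) 0.4987264
fence ((-0.11901343891198479, 0.10295315016250761), 0.8858916106047454) 0.48487392
262 [[131, 129, 129, 128, 138, 162, 176, 181, 180, 179], [132, 131, 130, 130, 141, 163, 178, 182, 181, 180]]
280 [[128, 129, 129, 134, 153, 173, 179, 181, 181, 181], [129, 130, 130, 135, 154, 173, 180, 181, 182, 182]]
295 [[125, 127, 127, 135, 163, 178, 181, 180, 181, 181], [128, 128, 127, 138, 164, 181, 183, 183, 182, 182]]
245 [[127, 129, 129, 129, 129, 127, 128, 129, 128, 128, 128, 129], [130, 129, 129, 130, 130, 130, 129, 129, 129, 130, 129, 130]]
255 [[0, 0, 0, 0, 0, 0, 124, 123, 124, 124, 125, 125], [0, 0, 0, 0, 0, 0, 125, 125, 124, 126, 127, 126]]
265 [[64, 54, 42, 28, 14, 0, 123, 122, 121, 122, 121, 122], [65, 55, 43, 29, 14, 0, 123, 123, 123, 122, 123, 122]]
24.0833 [-0.  -0.4 -0.3]
```

```bash
python3 -c "
from plant import bot
print(bot.close_job())"
```

```text
the job is handed in; nothing more can be done
None
```

The board is home in the corner of the jig and the toggle clamp is shut on it. I handed the job in at about 24 s with the arm clear of everything; no verdict is reported.

**Pushing:** I pushed the board to the side fence, then to the end fence, then touched it up against the side fence again. At each end point the wrist force read at most about 8.5 N and the tool moved no further. The side push stopped at the same depth both times (tool at jig x ≈ −65 mm).

**Clamp:** The knob took up to about 9 N, then the clamp snapped over by itself. In the last views the knob stood at jig y ≈ 50 mm, against 51 mm expected when shut.

**Last checks:**
- The board's edge did not move in the picture when the clamp closed.
- The overhead view changed only at the board and the clamp, so no bystander appears to have moved.
- I judged the pin depth, squareness and clamp angle only from the pictures and the push end stops, not from direct readings.

**What disagreed:**
- The real fingertips sit about 28 mm above the reported TCP. My first pass went over the board without touching it, and I corrected the height after that.
- One image-shift check showed a false half-pixel move. It also appeared on the fixed jig, and comparing the board's edge directly showed no movement.

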